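# Slide the fixture plate out to the pointer and hold it level

## Robot

A 6-joint arm with a two-finger parallel gripper is mounted at the origin on a cart in front of the work surface, level with it; the furniture and walls round the work are solid. World frame = base frame: x ahead of the robot, y to its left, z up, the work surface at z = 0. Lengths are in m, angles in rad, forces in N, time in s.
With the tool pointing down it reaches from about 0.4 to 0.825 m from the base axis. Payload 7 kg.
Tool frame: the origin (TCP) lies at the very end of the fingers, on their centre line; the grasp point (between the pads) lies 19 mm behind it; z points along the fingers, y is the line along which they close (so a half turn about z gives the same grasp; the last joint's range is limited). The gripper opens to 88 mm and grips with 3 to 60 N. Pads are 19 mm wide; open, the fingers measure 130 mm over their backs; the gripper's body (78 mm by 193 mm) begins 47 mm behind the grasp point.
Start: joints at [1.59, 0.359, 0.012, 0, -1.224, -0.288], TCP at [0.179, 0.651, 0.227] pointing down, gripper open.
Joint ranges: [-3.07, 3.07], [-1.43, 2.12], [-1.02, 1.25], [-3.03, 1.67], [-3.05, -0], [-3.03, 3.03]. Speed limits (rad/s): [2.39, 2.39, 3.01, 3.14, 3.14, 3.14].

## Interface

Orientations are given as [roll, pitch, yaw] about the fixed x, y, z axes, in that order (R = Rz(yaw) Ry(pitch) Rx(roll)).
In Python, from station import arm gives the robot as it stands.
- The arm moves only by the tool step_arm, never from a script. Its argument "rows" is a list of rows, each a list of 5 numbers: the shift along the world's x, y, z in m, then the turn about the world's z in rad, then the finger opening in m, from 0 to 0.0876. In form: [[x, y, z, spin, gripper], ...]. A call has 1 to 20 rows; each row is the pose to reach, as a shift and turn from the pose commanded when the call began; what a row does not reach only later rows make up. A row lasts 1/10 s, in which the tool goes at most 50 mm and 8.59 degrees, less where a joint would pass 70% of its speed; a pose out of reach is approached as far as the arm can. A call with a gripper value outside its range is refused whole. The fingers move at their own pace and stop on an object; "newtons" is the grip in N (left out, the last holds). Time passes only in rows, so rows that repeat a pose let the fingers close. It gives the time, the measured TCP pose, the force, the opening and the grip force at its end, in the units of the state.
- arm.get_state(): the state, without advancing time (a new reading comes with each control period).
- arm.grab_frame(name): name is "scene" or "side" or "wrist"; returns a dict with "color" (400x640x3 uint8, blue, green, red), "vfov" (degrees; the focal length in pixels is half the picture's height over the tangent of half this angle, whatever the lens; pixels are square), "cx", "cy" (the principal point, pixels), "rvec" (rotation vector, rad) and "tvec" (3), from world to camera coordinates, as OpenCV has them. Camera axes: x right, y down, z forward; pixel columns grow to the right and rows downward; lengths in m; the calibration is good to about 2 mm. A picture is of the moment at which its call begins. There is no depth.
- arm.job_done(): hands the job in; it is judged then, once.
The state is a dict: "t": time; "q": joint angles; "qd": joint speeds; "joint_efforts": joint torques, N m; "eef_pos": TCP position; "ee_rot": TCP orientation; "force": force on the tool from outside, world axes, zero at the start; "moment": the same for the moment, N m; "width": finger opening in m; "gripper_force": force on a finger pad.
Only numpy, scipy, OpenCV 4.12 (cv2) and the standard library are available. Lean on these libraries where they do the work, as an engineer would, in place of code of your own. Each camera call takes 0.05 s, during which the arm holds its last target. There are 200 camera calls.

## Task

Take the fixture plate by the upright black rib at its inner end and slide it straight outward along the stand, flat on the deck and without lifting it, until its outer end is level with the tip of the pointer. The plate will then overhang past its balance point, so keep it from tipping: finish still holding it, with the plate lying flat on the deck and square to the stand. Leave the phone, parts case, tape roll and meter where they are.

Things in the scene. Friction and masses are not known exactly. Their poses are not given: they have to be found in the camera images.
- stand: Fixed grey bench stand, 100 (x) x 200 (y) x 60 mm high, with a flat deck 84 mm wide on top. Origin: centre of its underside, on the worktop. Its +y axis is the outward direction (towards the robot's left, turned up to 0.25 rad either way); the deck's top is 60 mm above the origin and runs from y = -100 to y = +100 mm.
- stand_edge (a point): Middle of the deck's outer top edge: 100 mm along the stand's +y and 60 mm up from its origin; axes as the stand's.
- fixture_plate: Loose aluminium plate, 70 (x) x 280 (y) x 8 mm, 0.3 to 0.65 kg, lying on the deck nearly square to the stand. Origin: centre of its underside. +y points to its outer end, where a green circuit board sits between two steel bars (fixed to the plate, up to 23 mm above the underside). Its centre of mass lies about 13 mm to +y: past the deck's outer edge it tips unless held.
- plate_end (a point): Middle of the plate's outer end face: 140 mm along the plate's +y from its origin, 4 mm above its underside; axes as the plate's.
- plate_grip (a point): Point in the middle of the upright black rib that is fixed to the plate's inner end (115 mm along the plate's -y from its origin, 30 mm above its underside, 22 mm above its top face). The rib is 12 mm thick (plate x), 40 mm long (plate y) and stands 34 mm above the plate's top face; grip it across its 12 mm from above. Axes as the plate's.
- pointer: Fixed pointer stand: round dark foot 56 mm across, steel column 89 mm high, and at 64 mm height a horizontal steel pointer reaching towards the plate's path. Beside that path, on the side away from the robot. Origin: centre of the foot's underside; axes parallel to the stand's.
- pointer_tip (a point): Sharp tip of the pointer, 60 mm along the pointer stand's -x from its column and 64 mm above the worktop, the mid-height of the plate on the deck; about 12 mm clear of the plate's side edge when the plate passes. It lies 150 to 180 mm outward (stand +y) from the deck's outer edge. Axes parallel to the stand's.
- phone: Loose black phone lying flat, 150 x 74 x 8 mm, a bystander. Origin: centre of its underside.
- parts_box: Loose orange parts case, 75 x 119 x 34 mm, a bystander. Origin: centre of its underside.
- tape_roll: Loose roll of amber tape lying flat, 58 mm across, 12 mm high, a bystander. Origin: centre of its underside.
- meter: Loose pocket meter lying flat, 134 x 68 x 43 mm, a bystander. Origin: centre of its underside.
Things that resemble listed ones, but are neither listed nor needed, are in the scene too. What is shaped like the pointer but pink is not meant.

How it is judged:
At the end, for the whole second after the job is handed in: The plate's outer end is within 5 mm of the pointer tip along the stand; within 10 mm sideways and 0.06 rad of square, flat on the deck (4 mm, 0.035 rad) and bearing on it (over 0.3 N), at rest, clear of the pointer, and the fingers still hold it by the rib (over 1 N, within 50 mm) (y of plate_end in the frame of pointer_tip between -0.005 and 0.005 m and x of plate_end in the frame of stand between -0.01 and 0.01 m and angle between the y axis of fixture_plate and the y axis of stand, either way round below 0.06 rad and z of fixture_plate in the frame of stand between 0.056 and 0.064 m and angle between fixture_plate's own z axis and vertical below 0.035 rad and contact force between the fingers and fixture_plate above 1 N and contact force between fixture_plate and stand above 0.3 N and contact force between fixture_plate and pointer below 0.1 N and distance between the grasp point and plate_grip below 0.05 m and linear speed of fixture_plate below 0.01 m/s and angular speed of fixture_plate below 0.05 rad/s); the arm keeps its last pose, push and grip.
It fails at once if the plate is tipped by more than 0.15 rad (angle between fixture_plate's own z axis and vertical above 0.15 rad).
It fails at once if the plate is lifted more than 12 mm off the deck (z of fixture_plate in the frame of stand above 0.072 m).
It fails at once if a bystander (phone, parts case, tape roll, meter) is moved more than 20 mm (distance of any of phone, parts_box, tape_roll, meter from where it was at the start of the episode above 0.02 m).
It also fails if it takes over 32 s, if anything falls off the work surface, if the arm or the gripper's body presses on something with over 40 N, if the wrist force passes 120 N, or if a joint passes its speed limit or range.

## Working session

There is one attempt and no reset: what is moved stays moved. The work goes in short steps, Python scripts to look and compute and a tool call to move; the robot and the scene stay as the last step left them, time stands still between calls to the robot, and variables do not carry over. Pictures are saved under pics/ and viewed, at most 10 in all, crops included, and the job is handed in when it is done.

Besides the shell and the picture viewer there is one more tool, called after "Request:" as name([rows], argument=value, ...), one row to a line, values as JSON. step_arm: Moves the arm, as the interface text tells. Its arguments: {"type":"object","properties":{"rows":{"type":"array"},"newtons":{"type":"number"}},"required":["rows"]}

```bash
mkdir -p pics; cat > h.py <<'E'
import numpy as np, cv2
from station import arm
def cam(f):
    H=f["color"].shape[0]; F=H/2/np.tan(np.radians(f["vfov"])/2)
    K=np.array([[F,0,f["cx"]],[0,F,f["cy"]],[0,0,1.]])
    return K,np.array(f["rvec"],float).reshape(3),np.array(f["tvec"],float).reshape(3)
def ray(c,px,z):
    K,r,t=c; R=cv2.Rodrigues(r)[0]; o=-R.T@t
    d=R.T@np.linalg.inv(K)@np.array([px[0],px[1],1.]); return o+d*(z-o[2])/d[2]
def proj(c,P): return cv2.projectPoints(np.array(P,float).reshape(-1,3),c[1],c[2],c[0],None)[0].reshape(-1,2)
E
python3 - <<'E'
from h import *
import pickle
d={}
for n in("scene","side","wrist"):
    f=arm.grab_frame(n); d[n]=f; c=cam(f); print(n,c[0][0,0],f["cx"],f["cy"],-cv2.Rodrigues(c[1])[0].T@c[2], cv2.Rodrigues(c[1])[0][2])
    cv2.imwrite(f"pics/{n}0.png",f["color"])
pickle.dump(d,open("d0.pkl","wb"))
print(arm.get_state())
E
```

```text
scene 395.5505232068896 314.53109772515586 200.07541468675848 [ 0.15106936 -0.69678919  0.80428942] [ 0.33168043  0.71031588 -0.6208377 ]
side 402.004479859896 317.11791050772615 209.09476012554313 [ 0.50955225 -0.81256991  0.84426821] [ 0.02514419  0.78078065 -0.62429909]
wrist 335.4570862026072 319.13328875339505 199.9855355590154 [0.24358768 0.63232471 0.38351295] [-0.24119415  0.06535084 -0.96827406]
{'t': 0.15, 'q': array([ 1.59010951e+00,  3.59259850e-01,  1.12492674e-02, -2.49393146e-04,
       -1.22409812e+00, -2.88126930e-01]), 'qd': array([-0.00032452, -0.00068046,  0.00217366,  0.00215819,  0.00122453,
        0.00124231]), 'joint_efforts': array([-1.55215079e-03, -5.83276820e+01,  2.93290204e+01,  7.00111315e+00,
        8.74130084e-03, -1.01436328e-04]), 'eef_pos': array([0.17918443, 0.65038923, 0.22580587]), 'ee_rot': array([ 3.14026775e+00, -1.48145517e-04, -2.68898545e-01]), 'force': array([-0.09832631, -0.31110128,  0.48673843]), 'moment': array([-0.02568538,  0.02468358,  0.05993892]), 'gripper_force': 0.0, 'width': 0.08780584261500622}
```

View pics/scene0.png

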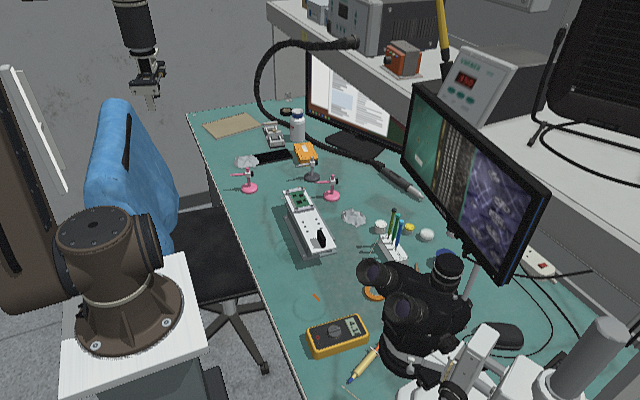

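View pics/side0.png

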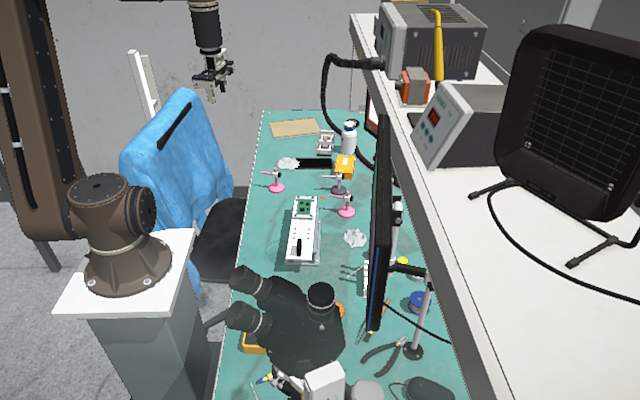

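Scene view: pointer-shaped things are at (248,182) pink, (332,188) pink and (312,170) grey. Only the grey one fits, since the pink ones are excluded. The plate runs from about (293,192) to (322,250), with the rib at (321,238). I'll confirm this in enlarged crops.

```bash
python3 - <<'E'
from h import *
import pickle
d=pickle.load(open("d0.pkl","rb"))
for n,(x,y,w,h) in {"scene":(265,145,90,115),"side":(270,150,100,120)}.items():
    cv2.imwrite(f"pics/{n}_c.png",cv2.resize(d[n]["color"][y:y+h,x:x+w],None,fx=5,fy=5,interpolation=cv2.INTER_CUBIC))
E
```

```text
(no output)
```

View pics/scene_c.png

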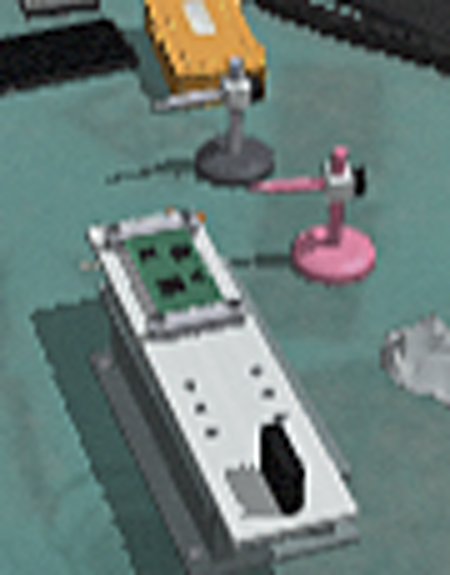

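View pics/side_c.png

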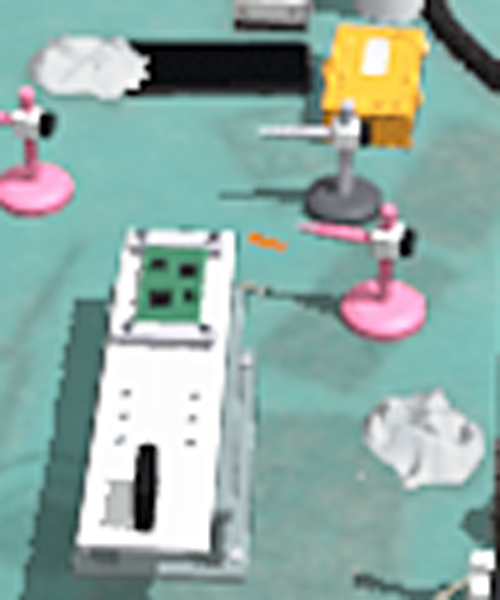

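The crops confirm it. The grey pointer has its tip at crop (155,105) in scene and (260,131) in side, with the pink ones separate. The plate corners and black rib are clear.

```bash
python3 - <<'E'
from h import *
import pickle
from scipy.optimize import least_squares
d=pickle.load(open("d0.pkl","rb")); C={n:cam(d[n]) for n in d}
o={"scene":(265,145),"side":(270,150)}
px=lambda n,p:np.array(o[n])+np.array(p)/5-.4
# plate local pts
obs=[("scene",(-.035,.14,.008),(90,230)),("scene",(.035,.14,.008),(203,212)),("scene",(-.035,-.14,.008),(237,543)),("scene",(.035,-.14,.008),(357,513)),
("side",(-.035,.14,.008),(128,232)),("side",(.035,.14,.008),(238,234)),("side",(-.035,-.14,.008),(77,550)),("side",(.035,-.14,.008),(210,552))]
def res(v):
    c,s=np.cos(v[2]),np.sin(v[2]); r=[]
    for n,p,u in obs:
        P=[v[0]+c*p[0]-s*p[1],v[1]+s*p[0]+c*p[1],.06+p[2]]
        r+=list(proj(C[n],P)[0]-px(n,u))
    return r
s=least_squares(res,[.5,.2,0]); print("plate",s.x,np.round(s.fun,1))
x,y,a=s.x; R=np.array([[np.cos(a),-np.sin(a)],[np.sin(a),np.cos(a)]])
print("grip",s.x[:2]+R@[0,-.115],"end",s.x[:2]+R@[0,.14])
for n,t,c,f in(("scene",(155,105),(238,95),(235,160)),("side",(260,131),(345,133),(345,199))):
    T=ray(C[n],px(n,t),.064);Q=ray(C[n],px(n,c),.064);F=ray(C[n],px(n,f),.004)
    print(n,"tip",T,"col",Q,"foot",F,"yaw",np.arctan2(*(Q-T)[1::-1]),"in plate",R.T@(T[:2]-s.x[:2]))
for n,l in(("scene",[(103,350),(215,570)]),("side",[(75,572),(250,575),(250,352)])):
    print(n,"base?",[ray(C[n],px(n,p),.0).round(4) for p in l])
E
```

```text
plate [ 0.49555114  0.08398942 -0.09054122] [ 0.2 -0.1 -0.8 -0.5 -0.3  0.2  1.2  0.2  0.3  0.3  0.   0.6 -0.  -0.8
 -0.6 -0.1]
grip [ 0.48515311 -0.03053953] end [0.50820959 0.22341597]
scene tip [0.5641085  0.34618606 0.064     ] col [0.62104137 0.33614327 0.064     ] foot [0.62345803 0.34434957 0.004     ] yaw -0.1746008891780319 in plate [0.04456937 0.26732146]
side tip [0.56232137 0.34769568 0.064     ] col [0.62108471 0.3434628  0.064     ] foot [0.62351854 0.34848016 0.004     ] yaw -0.07190847445905268 in plate [0.04265306 0.26866331]
scene base? [array([0.4663, 0.192 , 0.    ]), array([ 0.4569, -0.0065,  0.    ])]
side base? [array([ 0.4423, -0.0064,  0.    ]), array([ 0.5427, -0.0118,  0.    ]), array([0.5498, 0.1863, 0.    ])]
```

Request:
step_arm([
  [0.03,-0.05,0.02,-0.14,0.0876],
  [0.06,-0.1,0.04,-0.28,0.0876],
  [0.09,-0.15,0.05,-0.42,0.0876],
  [0.12,-0.2,0.05,-0.56,0.0876],
  [0.15,-0.25,0.05,-0.7,0.0876],
  [0.18,-0.3,0.05,-0.84,0.0876],
  [0.21,-0.35,0.05,-0.98,0.0876],
  [0.24,-0.4,0.05,-1.12,0.0876],
  [0.27,-0.45,0.05,-1.26,0.0876],
  [0.3,-0.5,0.04,-1.39,0.0876],
  [0.316,-0.52,0.03,-1.39,0.0876],
  [0.316,-0.52,0.03,-1.39,0.0876],
  [0.316,-0.52,0.03,-1.39,0.0876],
  [0.316,-0.52,0.03,-1.39,0.0876],
])

```text
t: 1.55
eef_pos: [0.4958, 0.1284, 0.2557]
ee_rot: [3.14, -0.001, -1.663]
force: [-1.2, 0.3, 0.7]
width: 0.0875
gripper_force: 0.0
```

```bash
python3 - <<'E'
from h import *
import pickle
f=arm.grab_frame("wrist"); pickle.dump(f,open("w1.pkl","wb")); s=arm.get_state(); print(s['t'],s['eef_pos'],s['ee_rot'],s['q'])
cv2.imwrite("pics/w1.png",cv2.resize(f["color"],(800,500),interpolation=cv2.INTER_CUBIC))
d=pickle.load(open("d0.pkl","rb")); C={n:cam(d[n]) for n in d}
for z in(.1,.2,.3,.4): print(z,ray(C["scene"],(370,265),z).round(3),ray(C["side"],(248,270),z).round(3))
E
```

```text
1.6 [0.49542737 0.1295137  0.25603267] [ 3.14063928e+00 -6.44430888e-04 -1.66157240e+00] [ 6.39487124e-01  6.98013249e-02 -2.93698235e-01 -1.66684984e-04
 -1.20843691e+00 -7.30204325e-01]
0.1 [ 0.548 -0.17   0.1  ] [ 0.36 -0.12  0.1 ]
0.2 [ 0.491 -0.244  0.2  ] [ 0.38  -0.213  0.2  ]
0.3 [ 0.435 -0.319  0.3  ] [ 0.4   -0.306  0.3  ]
0.4 [ 0.379 -0.394  0.4  ] [ 0.42  -0.399  0.4  ]
```

View pics/w1.png

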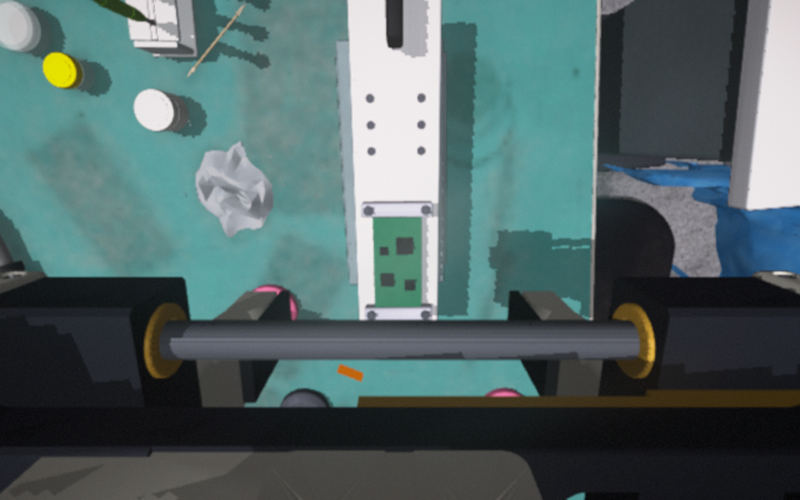

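The wrist view shows the plate from (348,0) to (437,318), with the rib at (395,20). A grey strip of the stand runs along its left side, from about (338,40) to (350,283). I'll enlarge this to get the stand's edges.

```bash
python3 - <<'E'
from h import *
import pickle
f=pickle.load(open("w1.pkl","rb")); im=f["color"][0:260,260:370].astype(float)
im=np.clip(((im/255)**.7)*255,0,255).astype(np.uint8)
a=im[0:130];b=im[130:260]
cv2.imwrite("pics/w1c.png",np.hstack([cv2.resize(k,None,fx=3.6,fy=4.5,interpolation=cv2.INTER_NEAREST) for k in(a,b)]))
E
```

```text
(no output)
```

View pics/w1c.png

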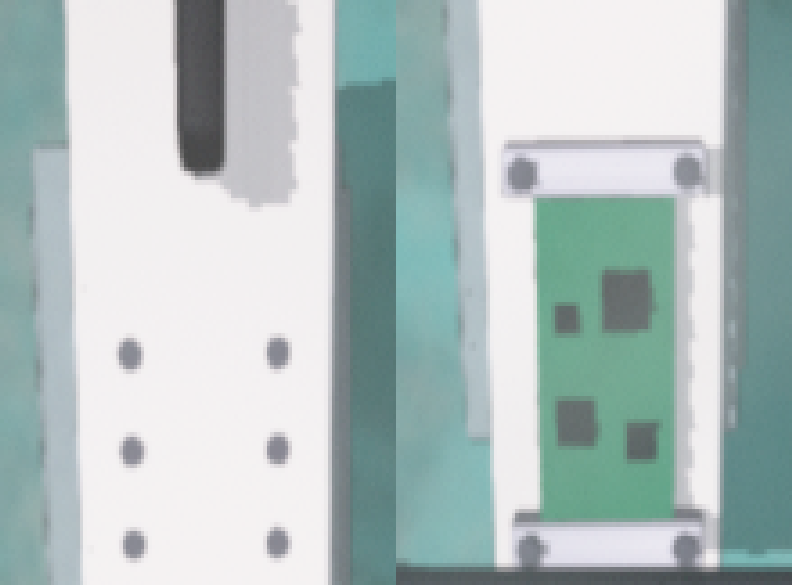

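```bash
python3 - <<'E'
from h import *
import pickle
c=cam(pickle.load(open("w1.pkl","rb")))
R=cv2.Rodrigues(c[1])[0]; print("cam",-R.T@c[2])
p=lambda u,v,h=0:(260+(u-396*h)/3.6-.5,v/4.5+130*h-.5)
yaw=lambda A,B:np.arctan2(-(B-A)[0],(B-A)[1])
for nm,a,b,zs in(("strip",p(33,148),p(468,437,1),(0,.006,.01,.06)),("stripR",p(350,185),p(744,365,1),(0,.006)),("plateL",p(65,0),p(495,565,1),(.068,)),("plateR",p(334,0),p(720,565,1),(.068,)),("holesL",p(130,354),p(134,544),(.068,)),("holesR",p(278,352),p(277,544),(.068,))):
    for z in zs:
        A,B=ray(c,a,z),ray(c,b,z); print(nm,z,A[:2].round(4),B[:2].round(4),"len",np.linalg.norm(B-A).round(4),"yaw",yaw(A,B).round(4))
print("rib",ray(c,p(179,150),.102),ray(c,p(223,150),.102))
print("rib outer end",ray(c,p(201,172),.07))
E
```

```text
cam [0.48942982 0.06120711 0.4135251 ]
strip 0 [ 0.5378 -0.0321] [0.5537 0.1983] len 0.231 yaw -0.0687
strip 0.006 [ 0.5371 -0.0307] [0.5527 0.1963] len 0.2276 yaw -0.0687
strip 0.01 [ 0.5366 -0.0298] [0.5521 0.195 ] len 0.2254 yaw -0.0687
strip 0.06 [ 0.5308 -0.0186] [0.5443 0.1784] len 0.1975 yaw -0.0687
stripR 0 [ 0.4395 -0.0145] [0.453  0.1859] len 0.2008 yaw -0.0677
stripR 0.006 [ 0.4402 -0.0134] [0.4536 0.1841] len 0.1979 yaw -0.0677
plateL 0.068 [ 0.5181 -0.0435] [0.5388 0.2096] len 0.254 yaw -0.0818
plateR 0.068 [ 0.4495 -0.0372] [0.4697 0.216 ] len 0.254 yaw -0.0796
holesL 0.068 [0.509  0.0261] [0.5123 0.0659] len 0.04 yaw -0.0818
holesR 0.068 [0.4692 0.0293] [0.4726 0.0696] len 0.0404 yaw -0.0859
rib [ 0.49158645 -0.00557787  0.102     ] [ 0.48124397 -0.0046234   0.102     ]
rib outer end [ 0.48650437 -0.00772437  0.07      ]
```

Request:
step_arm([
  [-0.003,-0.04,0,0.01,0.06],
  [-0.006,-0.08,-0.01,0.01,0.06],
  [-0.008,-0.12,-0.03,0.01,0.05],
  [-0.01,-0.15,-0.06,0.01,0.05],
  [-0.01,-0.159,-0.09,0.01,0.05],
  [-0.01,-0.159,-0.12,0.01,0.05],
  [-0.01,-0.159,-0.14,0.01,0.05],
  [-0.01,-0.159,-0.155,0.01,0.05],
  [-0.01,-0.159,-0.165,0.01,0.05],
  [-0.01,-0.159,-0.173,0.01,0.05],
  [-0.01,-0.159,-0.18,0.01,0.05],
  [-0.01,-0.159,-0.183,0.01,0.05],
  [-0.01,-0.159,-0.183,0.01,0.05],
  [-0.01,-0.159,-0.183,0.01,0.05],
], newtons=40)

```text
t: 3.0
eef_pos: [0.4856, -0.0282, 0.0739]
ee_rot: [-3.141, 0.0, -1.649]
force: [0.3, -0.7, 0.1]
width: 0.0498
gripper_force: 0.0
```

```bash
python3 - <<'E'
from h import *
f=arm.grab_frame("side"); g=arm.grab_frame("wrist")
cv2.imwrite("pics/s2.png",np.hstack([cv2.resize(f["color"][170:280,260:350],(400,489)),cv2.resize(g["color"][0:391:,160:480],(400,489))]))
E
```

```text
(no output)
```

View pics/s2.png

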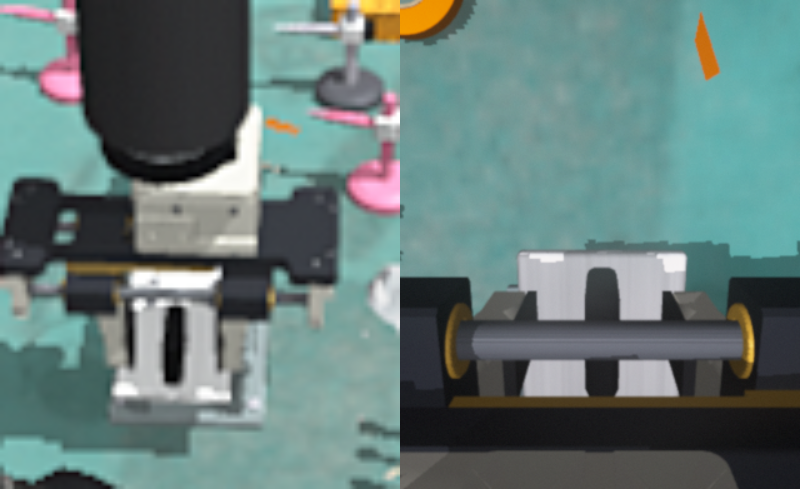

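The rib stands centred between the fingers in both the side view (175,340) and the wrist view (602,330), so I'll close now.

Request:
step_arm([
  [0,0,0,0,0.03],
  [0,0,0,0,0.02],
  [0,0,0,0,0.014],
  [0,0,0,0,0.005],
  [0,0,0,0,0.005],
  [0,0,0,0,0.005],
  [0,0,0,0,0.005],
  [0,0,0,0,0.005],
], newtons=45)

```text
t: 3.9
eef_pos: [0.4852, -0.0283, 0.0735]
ee_rot: [3.141, -0.0, -1.649]
force: [-1.5, 0.5, 0.4]
width: 0.0121
gripper_force: 45.0
```

Request:
step_arm([
  [0.0003,0.005,-0.0005,0.001,0.005],
  [0.001,0.012,-0.0005,0.003,0.005],
  [0.0015,0.02,-0.0005,0.005,0.005],
  [0.002,0.03,-0.0005,0.007,0.005],
  [0.003,0.04,-0.0005,0.009,0.005],
  [0.0035,0.05,-0.0005,0.011,0.005],
  [0.004,0.06,-0.0005,0.013,0.005],
  [0.005,0.07,-0.0005,0.013,0.005],
  [0.0055,0.08,-0.0005,0.013,0.005],
  [0.006,0.09,-0.0005,0.013,0.005],
  [0.0065,0.095,-0.0005,0.013,0.005],
  [0.007,0.1,-0.0005,0.013,0.005],
  [0.007,0.1,-0.0005,0.013,0.005],
  [0.007,0.1,-0.0005,0.013,0.005],
])

```text
t: 5.3
eef_pos: [0.4923, 0.0716, 0.0735]
ee_rot: [-3.141, -0.0, -1.635]
force: [-2.2, -2.2, 6.4]
width: 0.0119
gripper_force: 45.0
```

```bash
python3 - <<'E'
from h import *
import pickle
d={n:arm.grab_frame(n) for n in("scene","side")}; pickle.dump(d,open("d3.pkl","wb"))
print(arm.get_state()['eef_pos'],arm.get_state()['force'])
a=d["scene"]["color"][150:230,260:340];b=d["side"]["color"][160:240,280:360]
cv2.imwrite("pics/s3.png",np.hstack([cv2.resize(k,(400,400),interpolation=cv2.INTER_CUBIC) for k in(a,b)]))
E
```

```text
[0.49235961 0.07160179 0.07355465] [-1.68567689 -0.9808942   5.96800001]
```

View pics/s3.png

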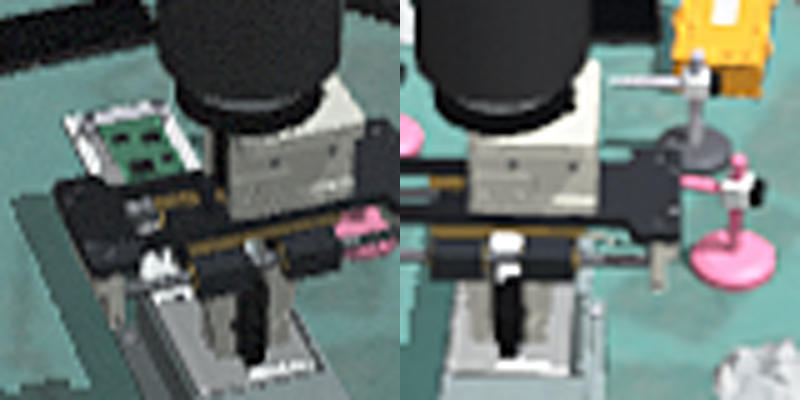

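```bash
python3 - <<'E'
from h import *
import pickle
d=pickle.load(open("d0.pkl","rb")); w=arm.grab_frame("wrist"); pickle.dump(w,open("w3.pkl","wb"))
t=lambda im,x,y,w,h:cv2.resize(im[y:y+h,x:x+w],(400,300),interpolation=cv2.INTER_CUBIC)
A=np.hstack([t(d["scene"]["color"],288,154,40,30),t(d["side"]["color"],315,168,40,30)])
B=np.hstack([t(w["color"],240,150,160,120),t(d["side"]["color"],290,190,40,30)])
cv2.imwrite("pics/s4.png",np.vstack([A,B]))
E
```

```text
(no output)
```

View pics/s4.png

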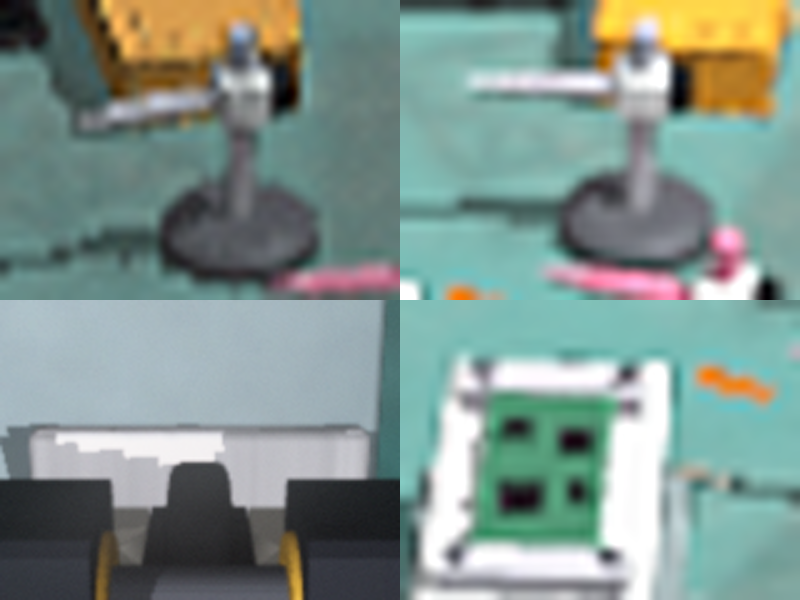

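The tiles show the grey pointer: scene tip (80,118), side tip (470,80). The bottom-left tile shows the plate's inner edge at row ~428, from (32,430) to (370,428).

```bash
python3 - <<'E'
from h import *
import pickle
from scipy.optimize import least_squares
d=pickle.load(open("d0.pkl","rb")); C={n:cam(d[n]) for n in d}
o={"scene":(288,154),"side":(315,168)}
px=lambda n,u:np.array(o[n])+(np.array(u)+.5)/10-.5
ps=-.068; ax=np.array([np.cos(ps),np.sin(ps)]); ay=np.array([-ax[1],ax[0]])
S=np.array([.4957,.0828])
obs=[("scene",-.06,.064,(80,118)),("scene",0,.064,(243,92)),("scene",0,.089,(240,28)),("side",-.06,.064,(70,80)),("side",0,.064,(243,85)),("side",0,.089,(247,22))]
for sel in(obs,obs[:3],obs[3:]):
    def res(v):
        return np.ravel([proj(C[n],[*(v[:2]+a*ax),z])[0]-px(n,u) for n,a,z,u in sel])
    s=least_squares(res,[.62,.34]); T=s.x-.06*ax
    print("tip",T,"stand xy",(T-S)@ax,(T-S)@ay,s.fun.round(1))
for n,l,r,b in(("scene",158,318,272),("side",155,313,262)):
    # foot near rim bottom, z=0
    print(n,"foot near rim",ray(C[n],px(n,((l+r)/2,b)),0)[:2])
c=cam(pickle.load(open("w3.pkl","rb")))
for z in(.06,.068):
    E=[ray(c,(240+(u+.5)/2.5-.5,150+(v+.5)/2.5-.5),z)[:2] for u,v in((32,130),(370,128))]
    M=(E[0]+E[1])/2; print(z,E,"inner edge y in stand",(M-S)@ay,"end y",(M-S)@ay+.28)
a=arm.get_state(); print(a['eef_pos'],(a['eef_pos'][:2]-S)@ay)
E
```

```text
tip [0.56265192 0.34780458] stand xy 0.04879075751375059 0.26894134951493354 [-0.5  0.1 -0.2 -0.4  0.3 -0.2  0.1  0.2  0.2  0.1  0.   0.3]
tip [0.56274061 0.34681674] stand xy 0.0489463706259365 0.26796181970904526 [-0.4  0.2 -0.  -0.2  0.4 -0. ]
tip [0.56237978 0.34916591] stand xy 0.04842675310248799 0.2702810391004319 [ 0.   0.   0.  -0.1 -0.1  0.1]
scene foot near rim [0.61485347 0.32681938]
side foot near rim [0.61984818 0.32789643]
0.06 [array([0.52584651, 0.04710716]), array([0.45455996, 0.05128257])] inner edge y in stand -0.03390096293528503 end y 0.246099037064715
0.068 [array([0.52405895, 0.04510345]), array([0.45610069, 0.04908392])] inner edge y in stand -0.03600567158546136 end y 0.24399432841453866
[0.49237537 0.07159324 0.07354741] -0.011406761641198412
```

Request:
step_arm([
  [0.0005,0.007,0,0,0.005],
  [0.001,0.014,0,0,0.005],
  [0.0015,0.02,0,0,0.005],
  [0.0018,0.025,0,0,0.005],
  [0.0018,0.0265,0,0,0.005],
  [0.0018,0.0265,0,0,0.005],
  [0.0018,0.0265,0,0,0.005],
  [0.0018,0.0265,0,0,0.005],
])

```text
t: 6.25
eef_pos: [0.4941, 0.0975, 0.0736]
ee_rot: [3.142, -0.001, -1.636]
force: [-0.8, -4.8, 6.9]
width: 0.0118
gripper_force: 45.0
```

```bash
python3 - <<'E'
from h import *
import pickle
d={n:arm.grab_frame(n) for n in("scene","side","wrist")}; pickle.dump(d,open("d5.pkl","wb"))
s=arm.get_state();print(s['eef_pos'],s['ee_rot'],s['force'])
c=cam(d["scene"]); P=ray(c,(272.6,173),.068)[:2]
S=np.array([.4957,.0828]);ps=-.068; ax=np.array([np.cos(ps),np.sin(ps)]); ay=np.array([-ax[1],ax[0]])
print("d3 corner",(P-S)@ax,(P-S)@ay)
t=lambda im,x,y,w,h:cv2.resize(im[y:y+h,x:x+w],(400,300),interpolation=cv2.INTER_CUBIC)
A=np.hstack([t(d["scene"]["color"],255,145,60,45),t(d["side"]["color"],275,150,80,60)])
B=np.hstack([t(d["wrist"]["color"],240,150,160,120),t(d["scene"]["color"],225,145,140,105)])
cv2.imwrite("pics/s5.png",np.vstack([A,B]))
E
```

```text
[0.49408849 0.09755965 0.07355929] [-3.14155573e+00 -1.05782859e-03 -1.63559541e+00] [-1.05695454 -4.81105667  6.2635562 ]
d3 corner -0.03631416796358095 0.24379776466922756
```

View pics/s5.png

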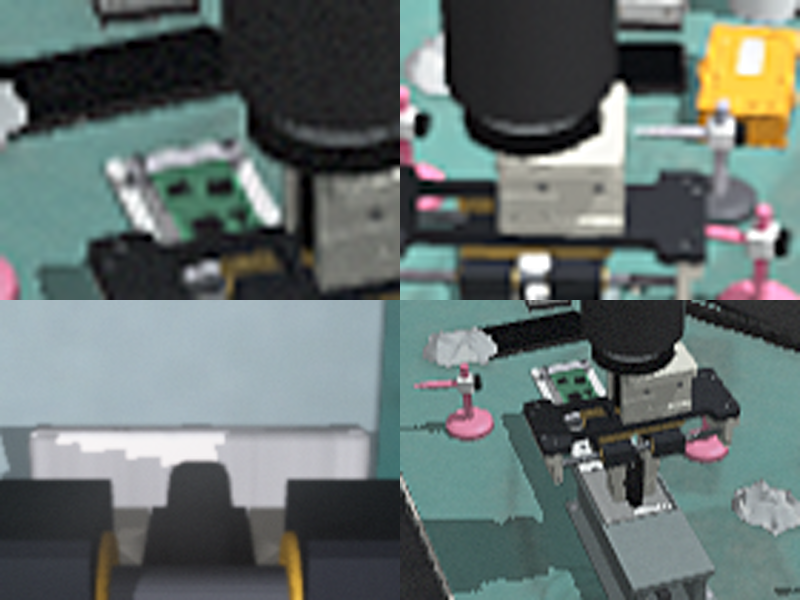

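```bash
python3 - <<'E'
from h import *
import pickle
d=pickle.load(open("d5.pkl","rb")); d0=pickle.load(open("d0.pkl","rb")); c=cam(d["scene"])
S=np.array([.4957,.0828]);ps=-.068; ax=np.array([np.cos(ps),np.sin(ps)]); ay=np.array([-ax[1],ax[0]])
q=lambda n,p,z,cc=c:[round(float((ray(cc,p,z)[:2]-S)@a),4) for a in(ax,ay)]
print("now L",q(0,(270.62,168.27),.068))
for n,l in(("scene",[(90,230,265,145),(203,212,265,145)]),("side",[(128,232,270,150),(238,234,270,150)])):
    print(n,"d0 corners+travel .1265",[ (lambda r:(r[0],r[1]+.1255))(q(0,(x+u/5-.4,y+v/5-.4),.068,cam(d0[n]))) for u,v,x,y in l])
w=cam(d["wrist"])
for z in(.06,.068): print("wrist end",[q(0,(240+(u+.5)/2.5-.5,150+(v+.5)/2.5-.5),z,w) for u,v in((32,131),(372,129))])
s=arm.get_state(); print(s['t'],s['force'],s['qd'].round(4),s['gripper_force'])
E
```

```text
now L [-0.0351, 0.2726]
scene d0 corners+travel .1265 [(-0.0327, 0.2673), (0.0394, 0.2626)]
side d0 corners+travel .1265 [(-0.0332, 0.26880000000000004), (0.0378, 0.2693)]
wrist end [[0.0325, -0.0073], [-0.0394, -0.008]]
wrist end [[0.0308, -0.0095], [-0.0377, -0.0101]]
6.4 [-1.05695454 -4.81105667  6.2635562 ] [ 0.0013  0.0012 -0.     -0.001  -0.0011 -0.    ] 45.001641511917114
```

Request:
step_arm([
  [0,0,0,0,0.005],
  [0,0,0,0,0.005],
  [0,0,0,0,0.005],
  [0,0,0,0,0.005],
  [0,0,0,0,0.005],
])

```text
t: 6.9
eef_pos: [0.4941, 0.0976, 0.0736]
ee_rot: [-3.142, -0.001, -1.636]
force: [-0.7, -3.6, 6.8]
width: 0.0117
gripper_force: 45.0
```

```bash
python3 -c "
from station import arm
print(arm.get_state()['eef_pos']); print(arm.job_done())"
```

```text
[0.49409736 0.0975775  0.0735688 ]
the job is handed in; nothing more can be done
None
```

I slid the plate outward about 126 mm and handed the job in at 6.9 s, with the rib still gripped at 45 N; no pass/fail result came back, but my estimates put the plate's outer end within about 3 mm of level with the pointer tip.

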